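# Free the soap jammed in the vanity's soap dispenser

### The arm

A 6-joint arm with a two-finger parallel gripper is mounted at the origin on the work surface. World frame = base frame: x ahead of the robot, y to its left, z up, the work surface at z = 0. Lengths are in m, angles in rad, forces in N, time in s.
With the tool pointing down it reaches from about 0.35 to 0.925 m from the base axis. Payload 6.4 kg.
Tool frame: the origin (TCP) lies at the centre of the arm's flange, where the gripper is bolted on; the fingertips stand 173 mm ahead of it and the grasp point (between the pads) lies 155 mm ahead of it; z points along the fingers, y is the line along which they close (so a half turn about z gives the same grasp; the last joint's range is limited). The gripper opens to 85 mm and grips with 20 to 120 N. Pads are 22 mm wide; open, the fingers measure 114 mm over their backs; the gripper's body (76 mm by 85 mm) begins 54 mm behind the grasp point. The pads swing forward as they close: fully open they stand 13 mm farther back than shut.
Start: joints at [1.158, 0.245, 1.558, -0, 1.339, -0.174], TCP at [0.154, 0.632, 0.405] pointing down, gripper open.
Joint ranges: [-3.13, 3.13], [-1.02, 2.26], [0.13, 2.54], [-0.95, 4.09], [0.21, 2.88], [-2.74, 2.74]. Speed limits (rad/s): [2.57, 2.57, 3.14, 3.14, 3.14, 3.14].

### API

Orientations are given as a unit quaternion [w, x, y, z].
In Python, from workcell import robot gives the robot as it stands. The module is installed in compiled form; this text tells all that it offers.
- The arm moves only by the shell command python3 -m inch 'ROWS' [FORCE]. ROWS is JSON, a list of rows, each an object of numbers: "tx", "ty", "tz": the shift along the tool's x, y, z in mm; "ax", "ay", "az": the turn, a rotation vector about the tool's x, y, z in degrees; "gripper": the closure, from 0 (fully open) to 1 (shut). A call has exactly 5 rows; each row shifts and turns the commanded pose from where the row before left it, along the tool's axes as they then stand; what a row does not reach is not made up. A row lasts 1/8 s, in which the tool goes at most 62.5 mm and 10.7 degrees, less where a joint would pass 70% of its speed; a pose out of reach is approached as far as the arm can. A call with a gripper value outside its range is refused whole. The fingers move at their own pace and stop on an object; FORCE is the grip in N (left out, the last holds). Time passes only in rows, so rows that do not move let the fingers close, or fill a call up. It gives the time, the measured TCP pose, the force, the opening and the grip force at its end, in the units of the state.
- robot.get_obs(): the state, without advancing time (a new reading comes with each control period).
- robot.read_camera(name): name is "scene" or "top" or "wrist"; returns a dict with "image" (480x640x3 uint8, red, green, blue), "camera_matrix" (3x3 intrinsics, pixels), "cam_to_world" (4x4, takes a point from camera to world coordinates). Camera axes: x right, y up, looking along -z (the intrinsics and any distortion apply to the point x, -y, -z); pixel columns grow to the right and rows downward; lengths in m; the calibration is good to about 2 mm. A picture is of the moment at which its call begins. There is no depth.
- robot.sign_off(): hands the job in; it is judged then, once.
The state is a dict: "time": time; "joint_pos": joint angles; "qd": joint speeds; "joint_efforts": joint torques, N m; "tool_pos": TCP position; "orientation": TCP orientation; "wrist_force": force on the tool from outside, world axes, zero at the start; "torque": the same for the moment, N m; "grip_width": finger opening in m; "gripper_force": force on a finger pad.
Only numpy, scipy, OpenCV 4.12 (cv2) and the standard library are available. Lean on these libraries where they do the work, as an engineer would, in place of code of your own. Each camera call takes 0.05 s, during which the arm holds its last target. There are 200 camera calls.

### The job

A wrapped bath soap has jammed crosswise in the throat of the gravity-feed soap dispenser, under its clear cover. Reaching through the slot in the cover, push it back up the ramp until it rests flat on the level loading tray, then lift it out over the tray's walls and set it down, without dropping it, flat inside the rim of the clear soap dish. Leave the other soap in the dispenser where it is, and do not knock or shift anything else on the vanity.

Things in the scene. Friction and masses are not known exactly. Their poses are not given: they have to be found in the camera images.
- soap: The jammed bath soap: hard block, pale green with a cream band, 60 (its x) by 100 (its y) by 32 mm high, about 180 g. Origin: centre of its underside. It lies across the ramp, its z square to the ramp floor, lower corners wedged in the throat. It slides easily (under 5 N); let go on the ramp it slides back down; with its middle past the crest it tips level and stays on the tray.
- dispenser: White and clear gravity-feed soap dispenser, fixed, 405 by 158 mm. Origin: on the vanity top straight below the ramp's crest, on its centre line; x points horizontally uphill along the chute, z up. From x = 0 to +130 mm: level loading tray, floor 120 mm above the vanity. From x = 0 towards -x a slippery floor slopes down at 20 degrees, 290 mm long, to a stop 18 mm high.
- throat (a point): Point on the ramp floor, centre line, 110 mm down the slope from the crest: the jammed soap's lower long side lies here, give or take 8 mm. Measured down the slope, the ramp is 150 mm wide inside from 0 to 80 mm, narrows to 76 mm at 125 mm, then is a straight channel. Its walls stand 41 mm above the floor, square to it. Axes as the dispenser's.
- tray (a point): Centre of the loading tray's floor, 65 mm uphill from the crest. The tray is 150 mm wide inside, 130 mm long, open above and towards the ramp; walls 41 mm high at both sides and the far end. Axes as the dispenser's.
- slot (a point): Middle of the slot in the clear cover, 130 mm down the slope, at the cover's upper face, 41 mm square above the ramp floor. The 4 mm cover roofs the ramp from 55 to 210 mm down the slope, all but this straight slot 56 mm wide along the centre line, edges marked grey. The soap cannot pass the slot: it comes free only uphill of the cover. Axes as the dispenser's.
- stock_soap: The other soap, same size and look, lying lengthwise (its x, 100 mm) in the channel against the front stop; its upper end is 190 mm down the slope from the crest, leaving about 80 mm of bare channel floor below the jammed soap. Origin: centre of its underside. To be left alone.
- soap_dish: Clear rectangular soap dish standing loose on the vanity, outside 88 mm (its x) by 126 mm (its y, long), inside 80 by 118 mm. Origin: centre of its underside. Rim 15 mm high; four low ribs on its floor carry the soap, rib tops 8 mm above the vanity. 300 g.
- tumbler: Chrome tumbler, 74 mm across, 95 mm high, open at the top. Origin: centre of its underside. To be left alone.
- brush_holder: White ceramic toothbrush holder, 80 mm across and 98 mm high, 190 mm with its toothbrushes. Origin: centre of its underside. To be left alone.
- jar: Frosted glass jar with a metal twist cap, 75 mm across, 72 mm high. Origin: centre of its underside. To be left alone.
- pump_bottle: Amber pump bottle, 62 mm across, 173 mm high. Origin: centre of its underside. To be left alone.
- comb: Black hard plastic comb lying flat, 36 mm by 175 mm (its y), 5 mm thick. Origin: near its middle, on its underside. To be left alone.
Not all that is in view belongs to the job. What is shaped like the soap but orange or purple is not meant. Several things have the shape of the soap_dish; the one meant has the colours described above.

How it is judged:
On the way, in this order (a step that is already met when the one before it is completed fails the run):
1. The soap has been pushed up and rests flat on the level loading tray (x of soap in the frame of dispenser between 0.005 and 0.125 m and y of soap in the frame of dispenser between -0.06 and 0.06 m and z of soap in the frame of dispenser between 0.115 and 0.124 m and angle between soap's own z axis and vertical below 0.1 rad), for 0.2 s.
2. The soap has been lifted clear above the tray's walls (z of soap in the frame of dispenser above 0.162 m), for 0.1 s.
At the end, for the whole second after the job is handed in: The soap lies flat (within 0.06 rad) on the ribs of the soap dish, inside its rim (centre within 13 mm of the dish's centre along each side, long side along the dish's long side), let go and at rest; the other soap is still in the dispenser (x of soap in the frame of soap_dish between -0.013 and 0.013 m and y of soap in the frame of soap_dish between -0.013 and 0.013 m and z of soap in the frame of soap_dish between 0.005 and 0.011 m and angle between the y axis of soap and the y axis of soap_dish, either way round below 0.3 rad and angle between soap's own z axis and vertical below 0.06 rad and linear speed of soap below 0.02 m/s and contact force between soap and soap_dish above 0.3 N and distance between stock_soap and dispenser below 0.26 m); the robot touches nothing.
It fails at once if The tumbler, toothbrush holder, jar, pump bottle or comb is shifted by more than 25 mm or tipped (distance of any of brush_holder, tumbler, jar, pump_bottle, comb from where it was at the start of the episode above 0.025 m or angle between any of brush_holder, tumbler, jar, pump_bottle, comb's own z axis and vertical above 0.35 rad).
It fails at once if The other soap in the dispenser is shifted by more than 25 mm (distance of stock_soap from where it was at the start of the episode above 0.025 m).
It fails at once if The soap dish is shifted by more than 40 mm or tipped (distance of soap_dish from where it was at the start of the episode above 0.04 m or angle between soap_dish's own z axis and vertical above 0.3 rad).
It fails at once if The soap is dropped into the dish: over it, it moves at more than 0.5 m/s without the fingers touching it (horizontal distance between soap and soap_dish below 0.1 m and linear speed of soap above 0.5 m/s and contact force between the fingers and soap below 0.05 N).
It also fails if it takes over 64 s, if anything falls off the work surface, if the arm or the gripper's body presses on something with over 40 N, if the wrist force passes 120 N, or if a joint passes its speed limit or range.

## Working session

There is one attempt and no reset: what is moved stays moved. The work goes in short steps, Python scripts to look and compute and a shell command to move; the robot and the scene stay as the last step left them, time stands still between calls to the robot, and variables do not carry over. Pictures are saved under pics/ and viewed, at most 10 in all, crops included, and the job is handed in when it is done.

```bash
mkdir -p pics; cat > h.py <<'E'
import numpy as np, cv2
from workcell import robot
def snap(n,f):
    c=robot.read_camera(n); cv2.imwrite(f'pics/{f}.png',c['image'][:,:,::-1]); np.savez(f'pics/{f}.npz',K=c['camera_matrix'],T=c['cam_to_world']); return c
def load(f):
    d=np.load(f'pics/{f}.npz'); return d['K'],d['T']
def ray(f,uv,z):
    K,T=load(f); p=np.linalg.solve(K,[uv[0],uv[1],1]); d=T[:3,:3]@[p[0],-p[1],-p[2]]; o=T[:3,3]
    return o+d*(z-o[2])/d[2]
def proj(f,P):
    K,T=load(f); q=T[:3,:3].T@(np.asarray(P)-T[:3,3]); p=K@[q[0],-q[1],-q[2]]; return p[:2]/p[2]
E
python3 - <<'E'
from h import *
for n in('scene','top'): 
    c=snap(n,n+'0'); print(n,np.round(c['cam_to_world'],3).tolist(),c['camera_matrix'].tolist())
print(robot.get_obs())
E
```

```text
scene [[0.43, -0.566, 0.703, 1.584], [0.903, 0.261, -0.341, -0.564], [0.01, 0.782, 0.623, 1.012], [0.0, 0.0, 0.0, 1.0]] [[593.2697463548407, 0.0, 315.2048075795083], [0.0, 593.2697463548407, 236.18883300427902], [0.0, 0.0, 1.0]]
top [[-0.002, 0.998, -0.069, 0.436], [-1.0, -0.002, 0.0, -0.092], [0.0, 0.069, 0.998, 1.689], [0.0, 0.0, 0.0, 1.0]] [[620.4444659500365, 0.0, 313.65030863696194], [0.0, 620.4444659500365, 236.5424678852341], [0.0, 0.0, 1.0]]
{'time': 0.1, 'joint_pos': array([ 1.15791102e+00,  2.45720341e-01,  1.55891728e+00, -1.60339839e-05,
        1.33869415e+00, -1.74093359e-01]), 'qd': array([-0.00141491, -0.00214283, -0.00100555, -0.00108167,  0.00181827,
        0.00063331]), 'joint_efforts': array([-1.44074940e-03, -4.30668819e+01, -3.27128541e+01, -1.76000485e-04,
        2.84850859e-03, -5.01379887e-06]), 'tool_pos': array([0.15364874, 0.63136067, 0.40369201]), 'orientation': array([-2.44091234e-04,  1.19110622e-01,  9.92880609e-01, -8.34632842e-04]), 'wrist_force': array([ 0.5858068 , -0.48687732, -0.25085115]), 'torque': array([ 0.0418527 , -0.01262999, -0.02700919]), 'gripper_force': 0.0, 'grip_width': 0.08556067421795108}
```

View pics/scene0.png

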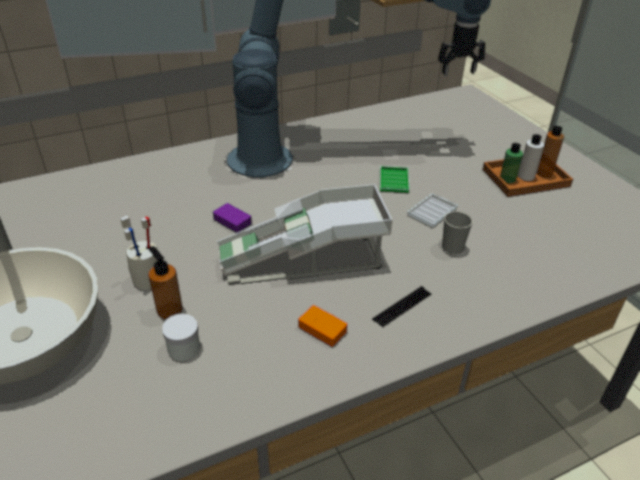

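View pics/top0.png

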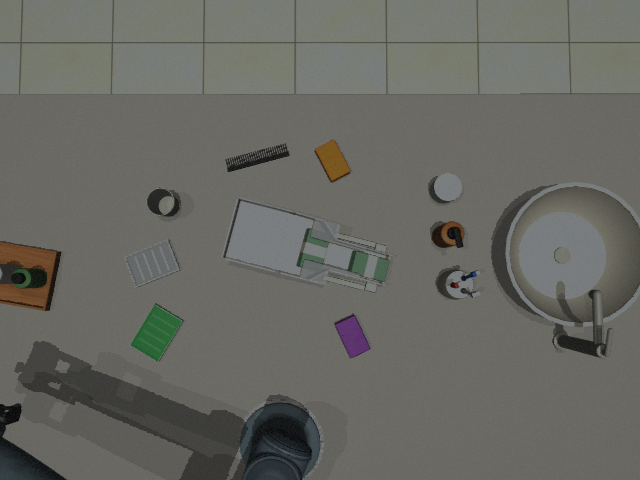

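The top view shows the tray at left with corners near (240,200) and (224,262). The chute runs right to about (385,268), with the jammed soap near (312,250). The clear dish is at (152,263), next to the tumbler at (163,203).

```bash
python3 - <<'E'
import cv2
i=cv2.imread('pics/top0.png')[185:305,110:400]
i=cv2.convertScaleAbs(i,alpha=1.5)
a=cv2.resize(i[:,95:],None,fx=4,fy=4,interpolation=cv2.INTER_CUBIC) # u0=205
cv2.imwrite('pics/c1.png',a)
E
```

```text
(no output)
```

View pics/c1.png

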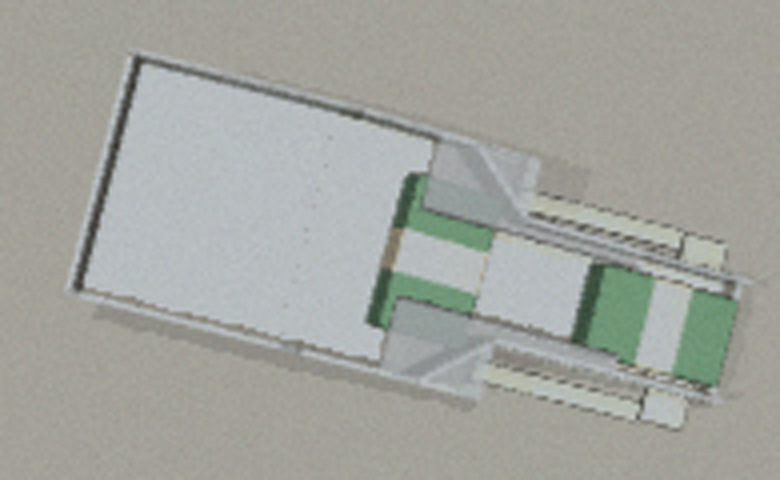

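```bash
cat >> h.py <<'E'
from scipy.optimize import least_squares
from scipy.spatial.transform import Rotation as Ro
C,S=np.cos(np.radians(20)),np.sin(np.radians(20))
def loc(s,y,h): return [-s*C-h*S,y,.12-s*S+h*C]
def w(p,L):  # dispenser frame -> world
    x,y,a=p; L=np.asarray(L); return np.array([x+np.cos(a)*L[0]-np.sin(a)*L[1],y+np.sin(a)*L[0]+np.cos(a)*L[1],L[2]])
def delta(P,yt,zt):  # needed tool-frame shift (mm) and rotvec (deg) from present pose
    o=robot.get_obs(); q=o['orientation']; R=Ro.from_quat([q[1],q[2],q[3],q[0]])
    zt=np.array(zt)/np.linalg.norm(zt); xt=np.cross(yt,zt); xt/=np.linalg.norm(xt)
    T=Ro.from_matrix(np.c_[xt,np.cross(zt,xt),zt])
    print('shift now-axes',R.inv().apply(np.array(P)-o['tool_pos']).round(4)*1e3,'shift target-axes',T.inv().apply(np.array(P)-o['tool_pos']).round(4)*1e3,'turn',np.degrees((R.inv()*T).as_rotvec()).round(2),'t',o['time'],'F',o['wrist_force'].round(1),'w',round(o['grip_width'],4))
E
python3 - <<'E'
from h import *
t=[((135,55),[.134,-.079,.161]),((72,291),[.134,.079,.161]),((438,138),loc(.055,-.077,.041)),((380,360),loc(.055,.077,.041)),((425,208),loc(.055,-.028,.041)),((397,298),loc(.055,.028,.041))]
uv=[(205+(a[0]+.5)/4-.5,185+(a[1]+.5)/4-.5) for a,_ in t]
f=lambda p:np.concatenate([proj('top0',w(p,l))-u for u,(_,l) in zip(uv,t)])
r=least_squares(f,[.5,.0,1.3]);p=r.x;print(p,r.fun.round(2).reshape(-1,2).tolist());np.save('disp.npy',p)
for s in (.11,.19): print('check pt crop',s,[((proj('top0',w(p,loc(s,y,.032)))-[205,185])*4).round(0).tolist() for y in(-.04,.04)])
# dish segmentation in top: draw
i=cv2.imread('pics/top0.png')[225:300,112:192]; cv2.imwrite('pics/c2.png',cv2.resize(cv2.convertScaleAbs(i,alpha=1.6),None,fx=7,fy=7,interpolation=cv2.INTER_CUBIC))
E
```

```text
[ 0.53175449 -0.0145243   1.3206426 ] [[-0.92, -1.9], [-1.48, 0.88], [1.19, -1.29], [0.5, 2.86], [-0.37, 0.1], [1.11, -0.71]]
check pt crop 0.11 [[501.0, 210.0], [470.0, 332.0]]
check pt crop 0.19 [[612.0, 242.0], [582.0, 362.0]]
```

View pics/c2.png

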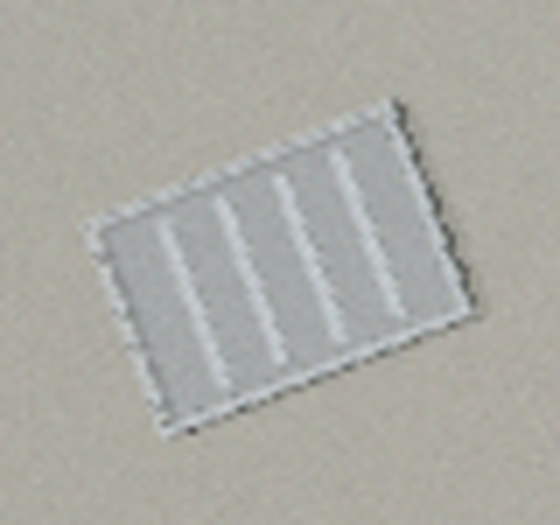

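The dish crop shows outer corners at about (90,225), (395,100), (475,313) and (168,432). Its scale agrees with 126 × 88 mm. I'll refit the dispenser with the inside tray corners, because the fitted outline came out too wide.

```bash
python3 - <<'E'
from h import *
for e in (.130,.132):
  t=[((135,55),[e,-e+.055,.161]),((72,291),[e,e-.055,.161]),((438,138),loc(.055,-.075,.041)),((380,360),loc(.055,.075,.041)),((425,208),loc(.055,-.028,.041)),((397,298),loc(.055,.028,.041))]
  uv=[(205+(a[0]+.5)/4-.5,185+(a[1]+.5)/4-.5) for a,_ in t]
  f=lambda p:np.concatenate([proj('top0',w(p,l))-u for u,(_,l) in zip(uv,t)])
  r=least_squares(f,[.5,.0,1.3]);p=r.x;print(p,r.fun.round(2).reshape(-1,2).tolist())
  if e==.130: np.save('disp.npy',p)
p=np.load('disp.npy')
print('tray band soap lower top edge ~ crop', [((proj('top0',w(p,loc(s,0,.032)))-[205,185])*4).round(0).tolist() for s in (.05,.11,.19)])
cs=[(90,225),(395,100),(475,313),(168,432)]
P=np.array([ray('top0',(112+(a+.5)/7-.5,225+(b+.5)/7-.5),.015) for a,b in cs]);c=P.mean(0)
l=(P[1]-P[0]+P[2]-P[3])/2; s=(P[3]-P[0]+P[2]-P[1])/2
print('dish',c,np.linalg.norm(l),np.linalg.norm(s),'long dir',l/np.linalg.norm(l),np.degrees(np.arctan2(s[1],s[0])))
np.savez('dish.npz',c=c,l=l,s=s)
# pre-push pose: tool normal to slope, tips 60mm above floor at s=.152
a=p[2]; X=np.array([np.cos(a),np.sin(a),0]); n=np.array([-S*X[0],-S*X[1],C]); up=C*X+[0,0,S]
delta(w(p,loc(.152,0,.07))+.173*n, up,-n)
E
```

```text
[ 0.53205416 -0.01320917  1.32077537] [[-0.3, -0.07], [-0.03, -0.41], [0.47, -0.65], [0.18, 1.96], [-0.89, -0.02], [0.58, -0.83]]
[ 0.53189972 -0.01386592  1.32069551] [[-0.61, -0.98], [-0.76, 0.23], [0.73, -0.58], [0.44, 2.02], [-0.63, 0.04], [0.84, -0.76]]
tray band soap lower top edge ~ crop [[397.0, 247.0], [483.0, 271.0], [595.0, 301.0]]
dish [0.48160247 0.34321804 0.015     ] 0.12606375770575884 0.08689255309194893 long dir [ 0.37101439 -0.92862712  0.        ] -158.57204777982705
shift now-axes [-517.6 -762.5  108.5] shift target-axes [-526.1 -747.9 -158. ] turn [-20.1   -0.13   0.63] t 0.1 F [ 0.6 -0.5 -0.3] w 0.0856
```

```bash
python3 -m inch '[{"tx":-34,"ty":-50,"gripper":1},{"tx":-34,"ty":-50,"gripper":1},{"tx":-34,"ty":-50,"gripper":1},{"tx":-34,"ty":-50,"gripper":1},{"tx":-34,"ty":-50,"gripper":1}]' 30
python3 -m inch '[{"tx":-34,"ty":-50,"gripper":1},{"tx":-34,"ty":-50,"gripper":1},{"tx":-34,"ty":-50,"gripper":1},{"tx":-34,"ty":-50,"gripper":1},{"tx":-34,"ty":-50,"gripper":1}]'
python3 -m inch '[{"tx":-34,"ty":-50,"gripper":1},{"tx":-34,"ty":-50,"gripper":1},{"tx":-34,"ty":-50,"gripper":1},{"ax":-10,"az":0.3,"gripper":1},{"ax":-10,"az":0.3,"gripper":1}]'
cat > d1.py <<'E'
from h import *
import sys
p=np.load('disp.npy');a=p[2]; X=np.array([np.cos(a),np.sin(a),0]); n=np.array([-S*X[0],-S*X[1],C]); up=C*X+[0,0,S]
s,h=map(float,sys.argv[1:]); delta(w(p,loc(s,0,h))+.173*n, up,-n)
E
python3 d1.py .152 .07
```

```text
shift now-axes [-517.6 -762.5  108.5] shift target-axes [-526.1 -747.9 -158. ] turn [-20.1   -0.13   0.63] t 0.1 F [ 0.6 -0.5 -0.3] w 0.0856$[0]: bad value
$[0]: bad value
$[0]: bad value
```

```bash
python3 -m inch '[{"tx":-34,"ty":-50,"tz":0,"ax":0,"ay":0,"az":0,"gripper":1},{"tx":-34,"ty":-50,"tz":0,"ax":0,"ay":0,"az":0,"gripper":1},{"tx":-34,"ty":-50,"tz":0,"ax":0,"ay":0,"az":0,"gripper":1},{"tx":-34,"ty":-50,"tz":0,"ax":0,"ay":0,"az":0,"gripper":1},{"tx":-34,"ty":-50,"tz":0,"ax":0,"ay":0,"az":0,"gripper":1}]' 30
```

```text
time: 0.72
tool_pos: [0.2599, 0.3466, 0.4043]
orientation: [0.0, 0.119, 0.993, -0.0]
wrist_force: [1.9, -0.5, 0.1]
grip_width: 0.0001
gripper_force: 0.0
```

```bash
python3 -m inch '[{"tx":-34,"ty":-50,"tz":0,"ax":0,"ay":0,"az":0,"gripper":1},{"tx":-34,"ty":-50,"tz":0,"ax":0,"ay":0,"az":0,"gripper":1},{"tx":-34,"ty":-50,"tz":0,"ax":0,"ay":0,"az":0,"gripper":1},{"tx":-34,"ty":-50,"tz":0,"ax":0,"ay":0,"az":0,"gripper":1},{"tx":-34,"ty":-50,"tz":0,"ax":0,"ay":0,"az":0,"gripper":1}]' | tail -5
python3 -m inch '[{"tx":-34,"ty":-50,"tz":0,"ax":0,"ay":0,"az":0,"gripper":1},{"tx":-34,"ty":-50,"tz":0,"ax":0,"ay":0,"az":0,"gripper":1},{"tx":-34,"ty":-50,"tz":0,"ax":0,"ay":0,"az":0,"gripper":1},{"tx":0,"ty":0,"tz":0,"ax":-10,"ay":0,"az":0.3,"gripper":1},{"tx":0,"ty":0,"tz":0,"ax":-10,"ay":0,"az":0.3,"gripper":1}]'
python3 d1.py .152 .07
```

```text
tool_pos: [0.3658, 0.0634, 0.4047]
orientation: [0.0, 0.119, 0.993, 0.0]
wrist_force: [-0.1, 1.0, 0.2]
grip_width: -0.0001
gripper_force: 0.0
time: 1.98
tool_pos: [0.4295, -0.1053, 0.4042]
orientation: [0.021, 0.123, 0.977, 0.175]
wrist_force: [-0.5, 0.6, -1.2]
grip_width: -0.0001
gripper_force: 0.0
shift now-axes [ -77.  -141.8   62.3] shift target-axes [ -76.6 -141.5   63.3] turn [ 0.34 -0.13 -0.08] t 1.975 F [-0.5  0.6 -1.2] w -0.0001
```

```bash
python3 -m inch '[{"tx":-26,"ty":-47,"tz":0,"ax":0,"ay":0,"az":0,"gripper":1},{"tx":-26,"ty":-47,"tz":0,"ax":0,"ay":0,"az":0,"gripper":1},{"tx":-25,"ty":-48,"tz":0,"ax":0,"ay":0,"az":0,"gripper":1},{"tx":0,"ty":0,"tz":31,"ax":0,"ay":0,"az":0,"gripper":1},{"tx":0,"ty":0,"tz":31,"ax":0,"ay":0,"az":0,"gripper":1}]'
python3 d1.py .152 .013
python3 - <<'E'
from h import *
snap('wrist','w1'); snap('top','t1')
E
```

```text
time: 2.6
tool_pos: [0.4761, -0.2327, 0.2964]
orientation: [0.021, 0.123, 0.977, 0.173]
wrist_force: [-0.7, 0.3, -1.2]
grip_width: -0.0001
gripper_force: 0.0
shift now-axes [ 0.   0.5 57.2] shift target-axes [ 0.1  0.5 57.2] turn [ 0.01 -0.12 -0.07] t 2.6 F [-0.7  0.3 -1.2] w -0.0001
```

View pics/w1.png

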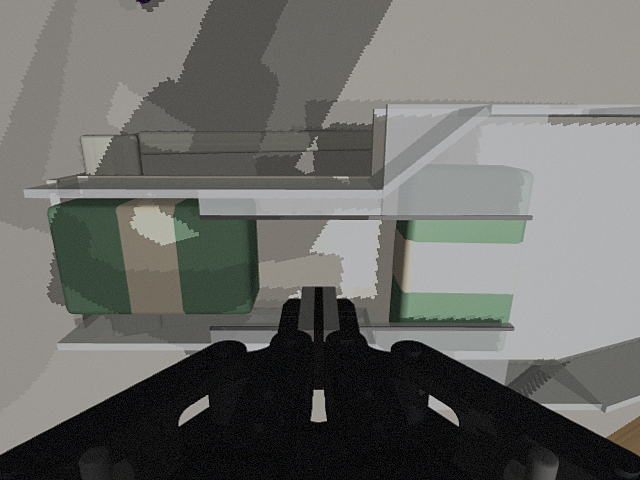

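The wrist view shows the closed fingertips at about (320,290) above the slot, with slot edges at rows 217 and 327. The jammed soap is to the right (u 395–530) and the stock soap to the left.

```bash
python3 - <<'E'
from h import *
p=np.load('disp.npy')
for s in(.08,.15,.2): print([proj('w1',w(p,loc(s,y,.041))).round(0).tolist() for y in(-.028,.028)])
print('stock up top edge',proj('w1',w(p,loc(.19,0,.032))),'tip',proj('w1',w(p,loc(.152,0,.07))))
E
```

```text
[[461.0, 333.0], [474.0, 226.0]]
[[323.0, 333.0], [324.0, 226.0]]
[[225.0, 333.0], [216.0, 226.0]]
stock up top edge [244.79084167 274.97198046] tip [319.73056869 309.43868966]
```

```bash
python3 - <<'E'
import numpy as np
from h import w
p=np.load('disp.npy'); q=w(p,[0,.003,0]); p[:2]=q[:2]; np.save('disp.npy',p)
E
python3 -m inch '[{"tx":3,"ty":0,"tz":0,"ax":0,"ay":0,"az":0,"gripper":1},{"tx":0,"ty":0,"tz":14,"ax":0,"ay":0,"az":0,"gripper":1},{"tx":0,"ty":0,"tz":14,"ax":0,"ay":0,"az":0,"gripper":1},{"tx":0,"ty":0,"tz":14,"ax":0,"ay":0,"az":0,"gripper":1},{"tx":0,"ty":0,"tz":14,"ax":0,"ay":0,"az":0,"gripper":1}]'
python3 -m inch '[{"tx":0,"ty":5,"tz":0,"ax":0,"ay":0,"az":0,"gripper":1},{"tx":0,"ty":5,"tz":0,"ax":0,"ay":0,"az":0,"gripper":1},{"tx":0,"ty":5,"tz":0,"ax":0,"ay":0,"az":0,"gripper":1},{"tx":0,"ty":5,"tz":0,"ax":0,"ay":0,"az":0,"gripper":1},{"tx":0,"ty":5,"tz":0,"ax":0,"ay":0,"az":0,"gripper":1}]'
python3 -m inch '[{"tx":0,"ty":6,"tz":0,"ax":0,"ay":0,"az":0,"gripper":1},{"tx":0,"ty":6,"tz":0,"ax":0,"ay":0,"az":0,"gripper":1},{"tx":0,"ty":6,"tz":0,"ax":0,"ay":0,"az":0,"gripper":1},{"tx":0,"ty":6,"tz":0,"ax":0,"ay":0,"az":0,"gripper":1},{"tx":0,"ty":6,"tz":0,"ax":0,"ay":0,"az":0,"gripper":1}]'
python3 d1.py .1 .014
python3 -c "
from h import *
snap('wrist','w2')"
```

```text
time: 3.32
tool_pos: [0.4779, -0.2125, 0.244]
orientation: [0.02, 0.122, 0.977, 0.173]
wrist_force: [-0.6, 0.2, 1.0]
grip_width: 0.0001
gripper_force: 0.0
time: 3.95
tool_pos: [0.4839, -0.1899, 0.2541]
orientation: [0.021, 0.122, 0.977, 0.172]
wrist_force: [0.6, 0.9, 0.0]
grip_width: -0.0002
gripper_force: 0.0
time: 4.58
tool_pos: [0.4908, -0.1625, 0.2641]
orientation: [0.021, 0.122, 0.977, 0.172]
wrist_force: [-0.1, -1.0, 0.4]
grip_width: 0.0001
gripper_force: 0.7
shift now-axes [-0.  -3.8  1.4] shift target-axes [-0.  -3.8  1.4] turn [-0.01 -0.11  0.02] t 4.575 F [-0.1 -1.   0.4] w 0.0001
```

View pics/w2.png

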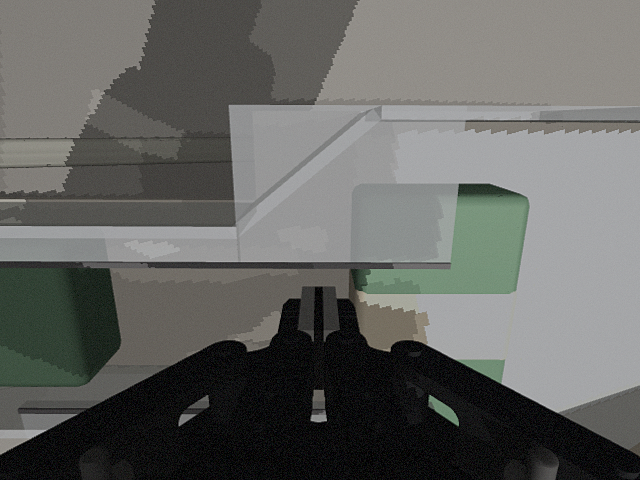

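The soap moves ahead of the fingers, its lower edge at u≈352 against the finger. I'll keep pushing up the slope, then level onto the tray.

```bash
python3 -m inch '[{"tx":0,"ty":8,"tz":0,"ax":0,"ay":0,"az":0,"gripper":1},{"tx":0,"ty":8,"tz":0,"ax":0,"ay":0,"az":0,"gripper":1},{"tx":0,"ty":8,"tz":0,"ax":0,"ay":0,"az":0,"gripper":1},{"tx":0,"ty":8,"tz":0,"ax":0,"ay":0,"az":0,"gripper":1},{"tx":0,"ty":8,"tz":0,"ax":0,"ay":0,"az":0,"gripper":1}]'|grep force
python3 -m inch '[{"tx":0,"ty":6,"tz":0,"ax":0,"ay":0,"az":0,"gripper":1},{"tx":0,"ty":6,"tz":0,"ax":0,"ay":0,"az":0,"gripper":1},{"tx":0,"ty":6,"tz":0,"ax":0,"ay":0,"az":0,"gripper":1},{"tx":0,"ty":6,"tz":0,"ax":0,"ay":0,"az":0,"gripper":1},{"tx":0,"ty":6,"tz":0,"ax":0,"ay":0,"az":0,"gripper":1}]'|grep force
python3 -m inch '[{"tx":0,"ty":5,"tz":0,"ax":0,"ay":0,"az":0,"gripper":1},{"tx":0,"ty":5,"tz":0,"ax":0,"ay":0,"az":0,"gripper":1},{"tx":0,"ty":5,"tz":0,"ax":0,"ay":0,"az":0,"gripper":1},{"tx":0,"ty":5,"tz":0,"ax":0,"ay":0,"az":0,"gripper":1},{"tx":0,"ty":5,"tz":0,"ax":0,"ay":0,"az":0,"gripper":1}]'
python3 d1.py 0 .014
python3 -c "
from h import *
snap('wrist','w3')"
```

```text
wrist_force: [0.6, -1.8, -0.9]
gripper_force: 0.6
wrist_force: [-0.2, 0.1, -0.4]
gripper_force: 0.2
time: 6.5
tool_pos: [0.5129, -0.076, 0.2965]
orientation: [0.021, 0.122, 0.977, 0.172]
wrist_force: [0.0, -0.4, -0.1]
grip_width: -0.0001
gripper_force: 0.2
shift now-axes [-0.1  1.3  1.3] shift target-axes [-0.1  1.3  1.3] turn [ 0.   -0.11  0.01] t 6.5 F [ 0.  -0.4 -0.1] w -0.0001
```

View pics/w3.png

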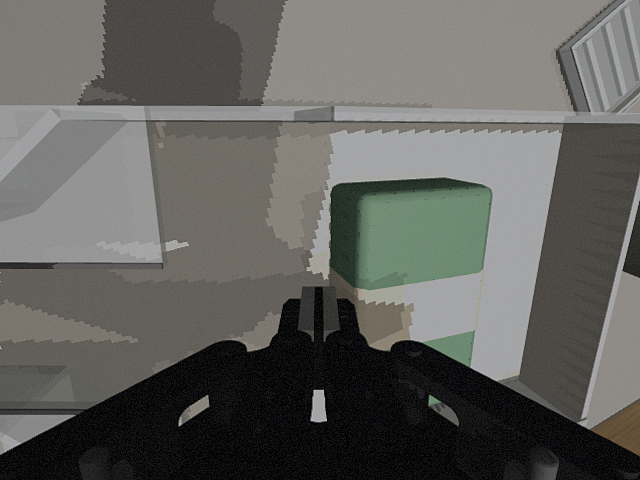

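The soap is now lying on the tray, slightly yawed, with its left face at u≈331–360. I'll push it a bit deeper so the fingers can straddle it.

```bash
python3 -m inch '[{"tx":0,"ty":4,"tz":1.5,"ax":0,"ay":0,"az":0,"gripper":1},{"tx":0,"ty":4,"tz":1.5,"ax":0,"ay":0,"az":0,"gripper":1},{"tx":0,"ty":4,"tz":1.5,"ax":0,"ay":0,"az":0,"gripper":1},{"tx":0,"ty":4,"tz":1.5,"ax":0,"ay":0,"az":0,"gripper":1},{"tx":0,"ty":4,"tz":1.5,"ax":0,"ay":0,"az":0,"gripper":1}]'|grep force
python3 -m inch '[{"tx":0,"ty":0,"tz":0,"ax":0,"ay":0,"az":0,"gripper":1},{"tx":0,"ty":-12,"tz":-20,"ax":0,"ay":0,"az":0,"gripper":1},{"tx":0,"ty":-12,"tz":-40,"ax":0,"ay":0,"az":0,"gripper":1},{"tx":0,"ty":0,"tz":-50,"ax":10,"ay":0,"az":0,"gripper":1},{"tx":0,"ty":0,"tz":0,"ax":10,"ay":0,"az":0,"gripper":0}]'
python3 -c "
from h import *
snap('top','t4')
i=cv2.imread('pics/t4.png')[185:305,205:400]
cv2.imwrite('pics/c4.png',cv2.resize(cv2.convertScaleAbs(i,alpha=1.5),None,fx=4,fy=4,interpolation=cv2.INTER_CUBIC))"
```

```text
wrist_force: [0.5, -0.4, 0.2]
gripper_force: 0.3
time: 7.8
tool_pos: [0.5041, -0.1156, 0.3962]
orientation: [0.003, 0.125, 0.992, -0.004]
wrist_force: [0.2, 0.5, -0.4]
grip_width: 0.017
gripper_force: 0.0
```

View pics/c4.png

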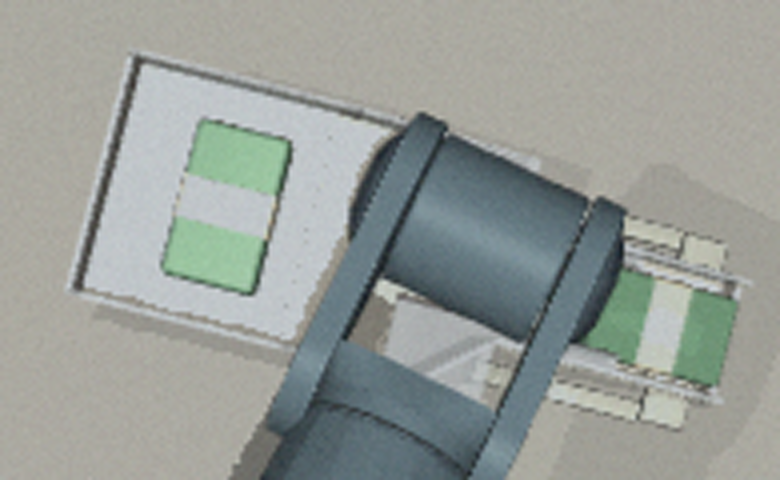

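```bash
cat > m.py <<'E'
from h import *
def quad(f,cs,o,k,z):
    P=np.array([ray(f,(o[0]+(a+.5)/k-.5,o[1]+(b+.5)/k-.5),z) for a,b in cs]);c=P.mean(0)
    l=(P[1]-P[0]+P[2]-P[3])/2; s=(P[3]-P[0]+P[2]-P[1])/2
    print(c.round(4),'sides',np.linalg.norm(l).round(4),np.linalg.norm(s).round(4)); return c,l/np.linalg.norm(l),s/np.linalg.norm(s)
E
python3 - <<'E'
from m import *
c,l,s=quad('t4',[(290,138),(200,120),(163,272),(252,295)],(205,185),4,.152)
p=np.load('disp.npy'); a=p[2]; d=c[:2]-p[:2]; print('in disp',d@[np.cos(a),np.sin(a)],d@[-np.sin(a),np.cos(a)],'s dir',np.degrees(np.arctan2(s[1],s[0])),'l dir',np.degrees(np.arctan2(l[1],l[0])))
yt=l*[1,1,0]; np.savez('grasp.npz',c=c,yt=yt)
delta([c[0],c[1],.303],yt,[0,0,-1])
E
```

```text
[0.5434 0.0372 0.152 ] sides 0.0571 0.0988
in disp 0.05169827965983403 -0.0015253838567062244 s dir 166.6109558539289 l dir 76.99831888839255
shift now-axes [ -0.6 157.8  89.5] shift target-axes [ -4.5 156.8  91.1] turn [-0.59  0.2  -1.29] t 7.85 F [-0.   0.5 -1.1] w 0.0247
```

```bash
python3 -m inch '[{"tx":0,"ty":0,"tz":0,"ax":-0.6,"ay":0.2,"az":-1.3,"gripper":0},{"tx":-1,"ty":39,"tz":0,"ax":0,"ay":0,"az":0,"gripper":0},{"tx":-1,"ty":39,"tz":0,"ax":0,"ay":0,"az":0,"gripper":0},{"tx":-1,"ty":39,"tz":0,"ax":0,"ay":0,"az":0,"gripper":0},{"tx":-1,"ty":39,"tz":0,"ax":0,"ay":0,"az":0,"gripper":0}]'|grep -v orient
cat > d2.py <<'E'
from h import *
import sys
g=np.load('grasp.npz'); delta([*g['c'][:2],float(sys.argv[1])],g['yt'],[0,0,-1])
E
python3 d2.py .303
python3 -c "
from h import *
snap('wrist','w5')"
```

```text
time: 8.48
tool_pos: [0.5422, 0.0384, 0.3917]
wrist_force: [0.3, 0.6, -0.4]
grip_width: 0.0856
gripper_force: 0.0
shift now-axes [-2.2 -2.1 88.6] shift target-axes [-1.4 -0.9 88.7] turn [ 0.78 -0.5   0.07] t 8.475 F [ 0.3  0.6 -0.4] w 0.0856
```

View pics/w5.png

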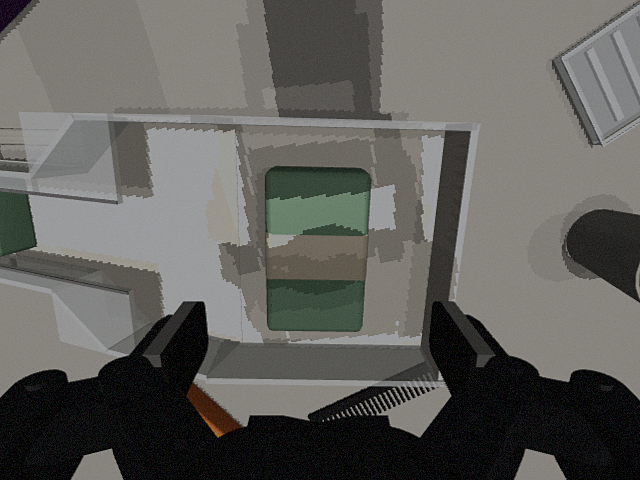

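The open fingers straddle the soap centrally: the soap spans u 266–370, with the gripper centred at 320. Going down to grasp.

```bash
python3 -m inch '[{"tx":-1,"ty":-1,"tz":0,"ax":0.7,"ay":-0.5,"az":0,"gripper":0},{"tx":0,"ty":0,"tz":30,"ax":0,"ay":0,"az":0,"gripper":0},{"tx":0,"ty":0,"tz":30,"ax":0,"ay":0,"az":0,"gripper":0},{"tx":0,"ty":0,"tz":18,"ax":0,"ay":0,"az":0,"gripper":0},{"tx":0,"ty":0,"tz":10,"ax":0,"ay":0,"az":0,"gripper":0}]'|grep force
python3 d2.py .303
python3 -m inch '[{"tx":0,"ty":0,"tz":0,"ax":0,"ay":0,"az":0,"gripper":0.2},{"tx":0,"ty":0,"tz":0,"ax":0,"ay":0,"az":0,"gripper":0.5},{"tx":0,"ty":0,"tz":0,"ax":0,"ay":0,"az":0,"gripper":0.5},{"tx":0,"ty":0,"tz":0,"ax":0,"ay":0,"az":0,"gripper":0.5},{"tx":0,"ty":0,"tz":0,"ax":0,"ay":0,"az":0,"gripper":0.5}]' 40
python3 -c "
from h import *
snap('wrist','w6')"
```

```text
wrist_force: [0.1, -0.6, -0.5]
gripper_force: 0.0
shift now-axes [0.2 2.2 0.8] shift target-axes [0.2 2.2 0.8] turn [-0.09  0.11 -0.02] t 9.15 F [ 0.1 -0.6 -0.5] w 0.0853
time: 9.78
tool_pos: [0.5437, 0.0356, 0.306]
orientation: [0.003, 0.113, 0.994, -0.001]
wrist_force: [0.3, -1.2, 4.2]
grip_width: 0.0588
gripper_force: 46.0
```

View pics/w6.png

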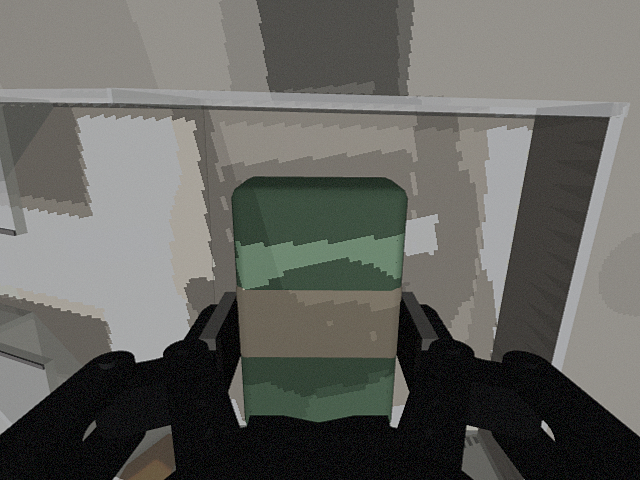

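```bash
python3 -m inch '[{"tx":0,"ty":0,"tz":-5,"ax":0,"ay":0,"az":0,"gripper":0.5},{"tx":0,"ty":0,"tz":-15,"ax":0,"ay":0,"az":0,"gripper":0.5},{"tx":0,"ty":0,"tz":-20,"ax":0,"ay":0,"az":0,"gripper":0.5},{"tx":0,"ty":0,"tz":-20,"ax":0,"ay":0,"az":0,"gripper":0.5},{"tx":0,"ty":0,"tz":-15,"ax":0,"ay":0,"az":0,"gripper":0.5}]' 60
python3 - <<'E'
from h import *
d=np.load('dish.npz'); c=d['c'];s=-d['s']; print(c,s, np.degrees(np.arctan2(s[1],s[0])))
np.savez('grasp.npz',c=c,yt=s)
g=np.load('grasp.npz'); delta([c[0],c[1],.38],s,[0,0,-1])
E
```

```text
time: 10.45
tool_pos: [0.543, 0.036, 0.3812]
orientation: [0.002, 0.113, 0.994, -0.001]
wrist_force: [0.4, 0.4, -2.4]
grip_width: 0.0584
gripper_force: 65.4
[0.48160247 0.34321804 0.015     ] [ 0.08088634  0.03174454 -0.        ] 21.427952220172962
shift now-axes [1.288e+02 2.856e+02 2.000e-01] shift target-axes [308.4  55.1   1.2] turn [3.000e-02 2.700e-01 5.561e+01] t 10.45 F [ 0.4  0.4 -2.4] w 0.0584
```

```bash
python3 -m inch '[{"tx":8,"ty":18,"tz":0,"ax":0,"ay":0,"az":0,"gripper":0.5},{"tx":14,"ty":31,"tz":0,"ax":0,"ay":0,"az":0,"gripper":0.5},{"tx":14,"ty":31,"tz":0,"ax":0,"ay":0,"az":0,"gripper":0.5},{"tx":14,"ty":31,"tz":0,"ax":0,"ay":0,"az":0,"gripper":0.5},{"tx":14,"ty":31,"tz":0,"ax":0,"ay":0,"az":0,"gripper":0.5}]'|grep -E 'pos|force'
python3 -m inch '[{"tx":14,"ty":31,"tz":0,"ax":0,"ay":0,"az":0,"gripper":0.5},{"tx":14,"ty":31,"tz":0,"ax":0,"ay":0,"az":0,"gripper":0.5},{"tx":14,"ty":31,"tz":0,"ax":0,"ay":0,"az":0,"gripper":0.5},{"tx":14,"ty":31,"tz":0,"ax":0,"ay":0,"az":0,"gripper":0.5},{"tx":9,"ty":20,"tz":0,"ax":0,"ay":0,"az":0,"gripper":0.5}]'|grep -E 'pos|force'
python3 -m inch '[{"tx":0,"ty":0,"tz":0,"ax":0,"ay":0,"az":5,"gripper":0.5},{"tx":0,"ty":0,"tz":0,"ax":0,"ay":0,"az":9,"gripper":0.5},{"tx":0,"ty":0,"tz":0,"ax":0,"ay":0,"az":10,"gripper":0.5},{"tx":0,"ty":0,"tz":0,"ax":0,"ay":0,"az":10,"gripper":0.5},{"tx":0,"ty":0,"tz":0,"ax":0,"ay":0,"az":9,"gripper":0.5}]'|grep -E 'pos|force'
python3 -m inch '[{"tx":0,"ty":0,"tz":0,"ax":0,"ay":0,"az":8,"gripper":0.5},{"tx":0,"ty":0,"tz":0,"ax":0,"ay":0,"az":4.6,"gripper":0.5},{"tx":0,"ty":0,"tz":20,"ax":0,"ay":0,"az":0,"gripper":0.5},{"tx":0,"ty":0,"tz":20,"ax":0,"ay":0,"az":0,"gripper":0.5},{"tx":0,"ty":0,"tz":20,"ax":0,"ay":0,"az":0,"gripper":0.5}]'|grep -E 'pos|force'
python3 d2.py .195
python3 -c "
from h import *
snap('wrist','w7');snap('top','t7')"
```

```text
tool_pos: [0.5115, 0.1905, 0.3784]
wrist_force: [0.1, 0.9, -2.0]
gripper_force: 65.5
tool_pos: [0.4803, 0.3454, 0.378]
wrist_force: [-0.2, -0.7, -1.8]
gripper_force: 65.5
tool_pos: [0.4812, 0.3437, 0.3783]
wrist_force: [0.0, 1.4, -2.9]
gripper_force: 65.5
tool_pos: [0.4812, 0.3432, 0.3164]
wrist_force: [-0.3, -0.1, -2.8]
gripper_force: 65.6
shift now-axes [  0.3   0.4 121.4] shift target-axes [ -0.2   0.3 121.4] turn [-0.02  0.2   0.04] t 12.95 F [-0.3 -0.1 -2.8] w 0.0586
```

View pics/w7.png

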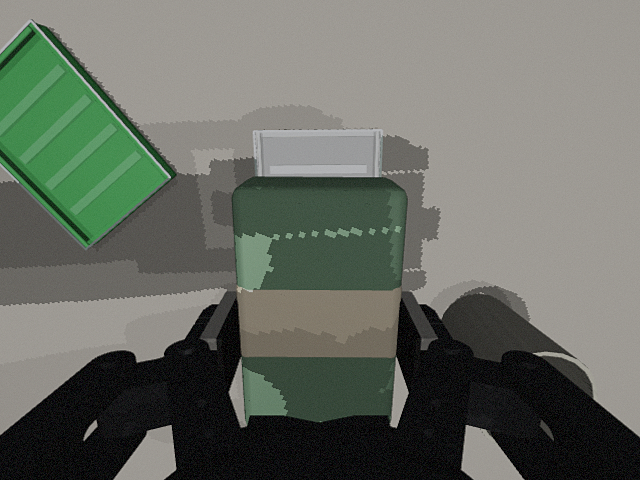

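The held soap is centred over the dish: dish edges at u 253–382, soap centre at 320, yaw aligned. I'll check the lengthwise fit and the tumbler clearance.

```bash
python3 - <<'E'
from h import *
d=np.load('dish.npz'); c=d['c'];l=d['l']/np.linalg.norm(d['l']);s=d['s']/np.linalg.norm(d['s'])
print([proj('w7',c+a*l*.063+b*s*.044).round(0).tolist() for a in(-1,1) for b in(-1,1)])
t=ray('top0',(163,202),.095); v=t-c; print('tumbler',t,'along short',v@s,'long',v@l)
# soap held top-face near edge: tcp-relative
o=robot.get_obs();q=o['orientation'];R=Ro.from_quat([q[1],q[2],q[3],q[0]])
for sx in(-1,1): print('soap far edge pred',[proj('w7',o['tool_pos']+R.apply([sx*.05,b,.155])).round(0).tolist() for b in(-.03,.03)])
print(R.as_matrix()[:,:2].T.round(2).tolist())
E
```

```text
[[382.0, 139.0], [255.0, 139.0], [376.0, 305.0], [263.0, 305.0]]
tumbler [0.63629186 0.29620209 0.095     ] along short -0.1268205182236568 long 0.10105226798787578
soap far edge pred [[242.0, 440.0], [388.0, 439.0]]
soap far edge pred [[224.0, 197.0], [404.0, 197.0]]
[[-0.37, 0.93, -0.0], [0.93, 0.37, -0.01]]
```

The wrist view reads about 8–10 px low for the dish, the slot and the soap alike. That is calibration bias, so the relative alignment is good, and the tumbler has about 90 mm of clearance. Descending.

```bash
python3 -m inch '[{"tx":0,"ty":0,"tz":25,"ax":0,"ay":0,"az":0,"gripper":0.5},{"tx":0,"ty":0,"tz":25,"ax":0,"ay":0,"az":0,"gripper":0.5},{"tx":0,"ty":0,"tz":25,"ax":0,"ay":0,"az":0,"gripper":0.5},{"tx":0,"ty":0,"tz":20,"ax":0,"ay":0,"az":0,"gripper":0.5},{"tx":0,"ty":0,"tz":12,"ax":0,"ay":0,"az":0,"gripper":0.5}]'|grep -E 'pos|force'
python3 -m inch '[{"tx":0,"ty":0,"tz":1,"ax":0,"ay":0,"az":0,"gripper":0.5},{"tx":0,"ty":0,"tz":1,"ax":0,"ay":0,"az":0,"gripper":0.5},{"tx":0,"ty":0,"tz":1,"ax":0,"ay":0,"az":0,"gripper":0.5},{"tx":0,"ty":0,"tz":1,"ax":0,"ay":0,"az":0,"gripper":0.5},{"tx":0,"ty":0,"tz":1,"ax":0,"ay":0,"az":0,"gripper":0.5}]'|grep -E 'pos|force'
python3 d2.py .194
python3 -c "
from h import *
snap('wrist','w8')"
```

```text
tool_pos: [0.482, 0.3431, 0.211]
wrist_force: [0.2, -0.2, -2.7]
gripper_force: 65.5
tool_pos: [0.4822, 0.3432, 0.2073]
wrist_force: [0.5, -0.0, -2.1]
gripper_force: 65.4
shift now-axes [ 0.3 -0.5 13.2] shift target-axes [ 0.2 -0.5 13.3] turn [0.14 0.19 0.  ] t 14.3 F [ 0.5 -0.  -2.1] w 0.0586
```

I've now viewed 11 pictures, one over the limit of 10, so I won't view any more. From here I'll rely on force and numbers.

```bash
python3 -m inch '[{"tx":0,"ty":0,"tz":3,"ax":0,"ay":0,"az":0,"gripper":0.5},{"tx":0,"ty":0,"tz":2,"ax":0,"ay":0,"az":0,"gripper":0.5},{"tx":0,"ty":0,"tz":2,"ax":0,"ay":0,"az":0,"gripper":0.5},{"tx":0,"ty":0,"tz":1,"ax":0,"ay":0,"az":0,"gripper":0.5},{"tx":0,"ty":0,"tz":1,"ax":0,"ay":0,"az":0,"gripper":0.5}]'|grep -E 'pos|force'
python3 -m inch '[{"tx":0,"ty":0,"tz":0.5,"ax":0,"ay":0,"az":0,"gripper":0.5},{"tx":0,"ty":0,"tz":0.5,"ax":0,"ay":0,"az":0,"gripper":0.5},{"tx":0,"ty":0,"tz":0.5,"ax":0,"ay":0,"az":0,"gripper":0.5},{"tx":0,"ty":0,"tz":0.5,"ax":0,"ay":0,"az":0,"gripper":0.5},{"tx":0,"ty":0,"tz":0,"ax":0,"ay":0,"az":0,"gripper":0.5}]'|grep -E 'pos|force'
```

```text
tool_pos: [0.4822, 0.3431, 0.198]
wrist_force: [0.2, 0.3, -1.9]
gripper_force: 65.4
tool_pos: [0.4821, 0.3431, 0.196]
wrist_force: [-0.4, -0.9, -2.0]
gripper_force: 65.4
```

```bash
python3 -m inch '[{"tx":0,"ty":0,"tz":0.5,"ax":0,"ay":0,"az":0,"gripper":0.5},{"tx":0,"ty":0,"tz":0.5,"ax":0,"ay":0,"az":0,"gripper":0.5},{"tx":0,"ty":0,"tz":0.5,"ax":0,"ay":0,"az":0,"gripper":0.5},{"tx":0,"ty":0,"tz":0,"ax":0,"ay":0,"az":0,"gripper":0.5},{"tx":0,"ty":0,"tz":0,"ax":0,"ay":0,"az":0,"gripper":0.5}]'|grep -E 'pos|force'
python3 -m inch '[{"tx":0,"ty":0,"tz":0.5,"ax":0,"ay":0,"az":0,"gripper":0.5},{"tx":0,"ty":0,"tz":0.5,"ax":0,"ay":0,"az":0,"gripper":0.5},{"tx":0,"ty":0,"tz":0,"ax":0,"ay":0,"az":0,"gripper":0.5},{"tx":0,"ty":0,"tz":0,"ax":0,"ay":0,"az":0,"gripper":0.5},{"tx":0,"ty":0,"tz":0,"ax":0,"ay":0,"az":0,"gripper":0.5}]'|grep -E 'pos|force'
```

```text
tool_pos: [0.4821, 0.3431, 0.1945]
wrist_force: [0.3, 0.5, -1.6]
gripper_force: 65.4
tool_pos: [0.4823, 0.3432, 0.1942]
wrist_force: [-1.7, -1.1, 5.5]
gripper_force: 66.4
```

Contact came at z=0.194, as predicted for the ribs (the rim would have been 0.201). Releasing and rising.

```bash
python3 -m inch '[{"tx":0,"ty":0,"tz":-0.5,"ax":0,"ay":0,"az":0,"gripper":0.3},{"tx":0,"ty":0,"tz":0,"ax":0,"ay":0,"az":0,"gripper":0.27},{"tx":0,"ty":0,"tz":0,"ax":0,"ay":0,"az":0,"gripper":0.22},{"tx":0,"ty":0,"tz":0,"ax":0,"ay":0,"az":0,"gripper":0.15},{"tx":0,"ty":0,"tz":0,"ax":0,"ay":0,"az":0,"gripper":0.1}]' 20
python3 -m inch '[{"tx":0,"ty":0,"tz":0,"ax":0,"ay":0,"az":0,"gripper":0.1},{"tx":0,"ty":0,"tz":-5,"ax":0,"ay":0,"az":0,"gripper":0.1},{"tx":0,"ty":0,"tz":-15,"ax":0,"ay":0,"az":0,"gripper":0.1},{"tx":0,"ty":0,"tz":-30,"ax":0,"ay":0,"az":0,"gripper":0.1},{"tx":0,"ty":0,"tz":-40,"ax":0,"ay":0,"az":0,"gripper":0.1}]'
python3 -m inch '[{"tx":0,"ty":0,"tz":-40,"ax":0,"ay":0,"az":0,"gripper":0},{"tx":0,"ty":-60,"tz":0,"ax":0,"ay":0,"az":0,"gripper":0},{"tx":0,"ty":-60,"tz":0,"ax":0,"ay":0,"az":0,"gripper":0},{"tx":0,"ty":-60,"tz":0,"ax":0,"ay":0,"az":0,"gripper":0},{"tx":0,"ty":-20,"tz":0,"ax":0,"ay":0,"az":0,"gripper":0}]'|grep -E 'pos|force'
python3 - <<'E'
from m import *
c=snap('top','t9'); d=np.load('dish.npz')
i=c['image'].astype(int); hsv=cv2.cvtColor(c['image'],cv2.COLOR_RGB2HSV)
u,v=proj('t9',d['c']); u,v=int(u),int(v); print('dish px',u,v)
sub=hsv[v-35:v+35,u-40:u+40]; m=cv2.inRange(sub,(40,50,40),(90,200,255))
ys,xs=np.nonzero(m); print(len(xs))
r=cv2.minAreaRect(np.c_[xs,ys].astype(np.float32)); b=cv2.boxPoints(r)+[u-40,v-35]
P=np.array([ray('t9',q,.04) for q in b]); print('soap c',P.mean(0),'sides',np.linalg.norm(P[1]-P[0]),np.linalg.norm(P[2]-P[1]),P.round(3).tolist())
l=d['l']/np.linalg.norm(d['l']);s=d['s']/np.linalg.norm(d['s']); e=P.mean(0)-d['c']; print('off long',e@l,'short',e@s)
L=max((P[1]-P[0],P[2]-P[1]),key=np.linalg.norm); print('yaw err',np.degrees(np.arccos(abs(L@l)/np.linalg.norm(L))))
E
```

```text
time: 17.48
tool_pos: [0.4822, 0.3431, 0.1941]
orientation: [0.002, 0.563, 0.826, -0.0]
wrist_force: [-0.4, 0.5, 0.1]
grip_width: 0.0765
gripper_force: 0.0
time: 18.1
tool_pos: [0.4816, 0.3432, 0.2853]
orientation: [0.002, 0.563, 0.826, -0.001]
wrist_force: [1.1, -0.4, -0.0]
grip_width: 0.0767
gripper_force: 0.0
tool_pos: [0.2928, 0.2694, 0.3236]
wrist_force: [0.6, -0.0, 0.5]
gripper_force: 0.0
dish px 151 262
585
soap c [0.48296489 0.34035659 0.04      ] sides 0.10014448550553284 0.06021359837926348 [[0.493, 0.398, 0.04], [0.529, 0.305, 0.04], [0.473, 0.283, 0.04], [0.437, 0.376, 0.04]]
off long 0.0031626916461134354 short -0.00022286471701619932
yaw err 0.4646075815882257
```

The soap measures 100 × 60 mm at the expected height. It is 3 mm off the dish centre along its length, under 1 mm across it, and 0.5° off in yaw. Handing in.

```bash
python3 -c "
from workcell import robot
print(robot.sign_off())"
```

```text
the job is handed in; nothing more can be done
None
```

The soap was pushed up onto the tray, lifted out and set in the clear dish (measured about 3 mm off centre, 0.5° yaw), and the job was handed in at about 19 s with no verdict returned; I viewed 11 pictures, one over the limit of 10.

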